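Rebuild the drive spindle of a vacuum chamber

ROBOT

A 6-joint arm with a two-finger parallel gripper is mounted at the origin on the work surface. World frame = base frame: x ahead of the robot, y to its left, z up, the work surface at z = 0. Lengths are in mm, angles in rad, forces in N, time in s.
With the tool pointing down it reaches from about 275 to 1000 mm from the base axis. Payload 8.4 kg.
Tool frame: the origin (TCP) lies midway between the tips of the shut fingers; the grasp point (between the pads) lies 19 mm behind it; z points along the fingers, y is the line along which they close (so a half turn about z gives the same grasp; the last joint's range is limited). The gripper opens to 85 mm and grips with 20 to 120 N. Pads are 22 mm wide; open, the fingers measure 114 mm over their backs; the gripper's body (76 mm by 85 mm) begins 54 mm behind the grasp point. The pads swing forward as they close: fully open they stand 13 mm farther back than shut.
Start: joints at [-1.286, 0.353, 1.633, -0, 1.155, -0.002], TCP at [176.801, -599.474, 231.281] pointing down, gripper open.
Joint ranges: [-2.63, 2.63], [-0.92, 2.1], [0.06, 2.66], [-1.3, 4.44], [0, 2.69], [-3.02, 3.02]. Speed limits (rad/s): [2.22, 2.22, 2.79, 3.14, 3.14, 3.14].

INTERFACE

Orientations are given as [roll, pitch, yaw] about the fixed x, y, z axes, in that order (R = Rz(yaw) Ry(pitch) Rx(roll)).
In Python, from rig import r gives the robot as it stands.
- The arm moves only by the shell command python3 -m inch 'ROWS' [OPENING] [FORCE]. ROWS is JSON, a list that holds one entry, the list of rows, each a list of 6 numbers: the shift along the tool's x, y, z scaled (see below), then the turn, a rotation vector about the tool's x, y, z scaled (see below). In form: [[[tx, ty, tz, wx, wy, wz], ...]]. A call has 1 to 8 rows; each row is the pose to reach, as a shift and turn from the pose commanded when the call began, along the tool's axes at that moment, turning the shorter way round; what a row does not reach only later rows make up. The controller multiplies each number of a shift by 20 cm and each number of a turn by pi rad. A row lasts 1/12 s, in which the tool goes at most 41.7 mm and 7.16 degrees, less where a joint would pass 70% of its speed; a pose out of reach is approached as far as the arm can. A call with a number of a shift or a turn outside -1 to 1 is refused whole. A call with a gripper value outside its range is refused whole. OPENING is the gripper's target within -1 to 1 (fully open at 1, half-way at 0, shut at -1), set as the call begins (- or left out, the last holds). The fingers move at their own pace and stop on an object; FORCE is the grip in N (left out, the last holds). Time passes only in rows, so rows that repeat a pose let the fingers close. It gives the time, the measured TCP pose, the force, the opening and the grip force at its end, in the units of the state.
- r.sense(): the state, without advancing time (a new reading comes with each control period).
- r.grab_frame(name): name is "scene" or "top"; returns the picture (420x560x3 uint8, red, green, blue); there is no depth.
- r.camera_info(name): a dict with "K" (3x3 intrinsics, pixels), "rvec" (rotation vector, rad) and "tvec" (3), from world to camera coordinates, as OpenCV has them. Camera axes: x right, y down, z forward; pixel columns grow to the right and rows downward; lengths in mm; the calibration is good to about 2 mm. A picture is of the moment at which its call begins. camera_info takes no time and is no camera call.
- r.sign_off(): hands the job in; it is judged then, once.
The state is a dict: "clock": time; "qpos": joint angles; "qvel": joint speeds; "joint_efforts": joint torques, N m; "eef_pos": TCP position; "tcp_rot": TCP orientation; "contact_force": force on the tool from outside, world axes, zero at the start; "wrist_torque": the same for the moment, N m; "opening": opening from 0.0 (shut) to 1.0 (fully open); "grasp_force": force on a finger pad.
Only numpy, scipy, OpenCV 4.12 (cv2) and the standard library are available. Lean on these libraries where they do the work, as an engineer would, in place of code of your own. Each camera call takes 0.05 s, during which the arm holds its last target. There are 200 camera calls.

TASK

Reassemble the stack on the upright shaft of the flange: first slide the spacer sleeve down onto the bearing's shoulder, then the washer flat on top of the spacer, and last push the domed cap over the end of the shaft until it sits fully home on the washer. Let go of everything and leave the beaker, the wrench and the tub where they are.

Things in the scene. Friction and masses are not known exactly. Their poses are not given: they have to be found in the camera images.
- spindle: Fixed steel flange lying on the bench, 150 mm diameter, 18 mm thick, with an 80 mm diameter bearing housing on it (top 26 mm above the bench) and an upright shaft at its centre. Origin on the shaft's axis at bench level, z up along the shaft.
- shoulder (a point): Point on the shaft's axis at the height of the bearing's shoulder (36 mm diameter, top 34 mm above the bench), on which the spacer must rest.
- shaft_tip (a point): Top end of the shaft, on its axis, 90 mm above the bench, 56 mm above the shoulder. The shaft is 20 mm in diameter; its upper 14 mm taper to 10 mm at the tip.
- spacer_center (a point): Centre (half-way up) of the loose spacer: a plain aluminium sleeve, 44 mm outer diameter, 25 mm bore right through, 24 mm tall, about 70 g, standing upright on the bench with its bore vertical. z along the bore.
- washer_center (a point): Centre (half-way up) of the loose washer: a thick flat steel ring, 56 mm outer diameter, 25 mm bore, 10 mm thick, about 150 g, lying flat on the bench. z along the bore.
- cap_center (a point): Centre (half-way up) of the loose retaining cap: a closed aluminium cap, 40 mm outer diameter, 38 mm tall, straight-sided for the lower 31 mm with a domed closed top; from below a blind bore of 23.2 mm diameter and 28 mm depth, a sliding fit on the shaft. About 100 g. It stands on the bench with its open end down. z up.
- beaker: Bystander: glass beaker, 70 mm diameter, 85 mm tall, origin at the centre of its underside. Leave alone.
- wrench: Bystander: steel wrench 160 mm long, lying on the bench, origin at the middle of its underside, x along it. Leave alone.
- tub: Bystander: open white plastic tub with a few bolts in it, 90 x 70 mm, 30 mm tall, origin at the centre of its underside. Leave alone.
There are look-alikes about, which are no part of the job. What is shaped like the part that bears spacer_center but brown is not meant.

How it is judged:
By the outcome, as a careful person would: the job done as asked, in the order asked, and still so for the second after the job is handed in, with the robot touching nothing.
It also fails if it takes over 70 s, if anything falls off the work surface, if the arm or the gripper's body presses on something with over 40 N, if the wrist force passes 120 N, or if a joint passes its speed limit or range.

## Working session

There is one attempt and no reset: what is moved stays moved. The work goes in short steps, Python scripts to look and compute and a shell command to move; the robot and the scene stay as the last step left them, time stands still between calls to the robot, and variables do not carry over. Pictures are saved under pics/ and viewed, at most 14 in all, crops included, and the job is handed in when it is done.

```bash
mkdir -p pics; ls; python3 - <<'E'
from rig import r
import cv2
for n in("scene","top"):
    cv2.imwrite(f"pics/{n}0.png",r.grab_frame(n)[:,:,::-1]); c=r.camera_info(n); print(n,c)
print(r.sense())
E
```

```text
pics
scene {'K': array([[478.81890788,   0.        , 278.37922499],
       [  0.        , 478.81890788, 209.11293919],
       [  0.        ,   0.        ,   1.        ]]), 'rvec': array([ 0.64018158,  2.5158164 , -1.30341888]), 'tvec': array([ 512.99403201,  -82.78184955, 1379.10674927])}
top {'K': array([[495.49726047,   0.        , 276.38639122],
       [  0.        , 495.49726047, 217.74354803],
       [  0.        ,   0.        ,   1.        ]]), 'rvec': array([ 2.11882928, -2.16428147,  0.09754071]), 'tvec': array([  15.67892693,  567.94358153, 1090.43738914])}
{'clock': 0.1, 'qpos': array([-1.28640248e+00,  3.53577103e-01,  1.63408734e+00,  1.22328500e-05,
        1.15518469e+00, -2.41944996e-03]), 'qvel': array([-9.87422226e-05, -7.30341314e-04, -6.82875009e-04,  7.99245268e-04,
        7.75402046e-04,  1.60135388e-03]), 'joint_efforts': array([ 2.69517232e-04, -6.06356049e+01, -3.42819750e+01, -3.69363045e-05,
        3.86668937e-03,  9.25975371e-06]), 'eef_pos': array([ 176.67969667, -599.05035482,  230.62606636]), 'tcp_rot': array([-3.14033621e+00, -1.42251880e-05,  2.86808346e-01]), 'contact_force': array([-0.08407924, -0.19307532, -0.67913842]), 'wrist_torque': array([ 0.01352796, -0.03056363,  0.02871207]), 'grasp_force': 0.0, 'opening': 1.0011552206339802}
```

View pics/scene0.png

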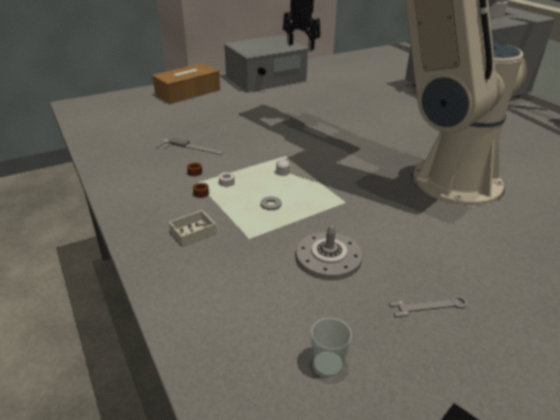

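View pics/top0.png

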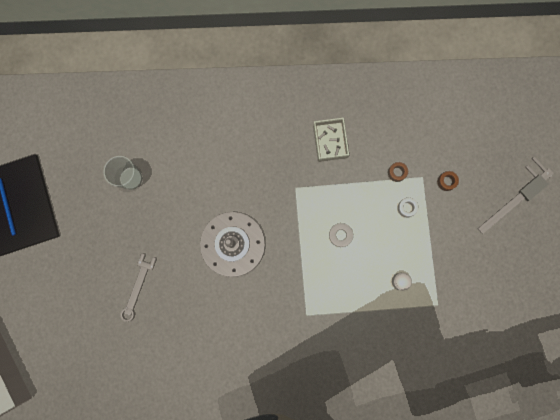

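Top view: spindle (232,244), washer (341,235), cap (402,281). The spacer-shaped things are grey (407,207), brown (398,172) and brown (448,181). Grey is the one meant, since the brown ones are excluded. I'll confirm it in an enlarged crop.

```bash
cat > h.py <<'E'
import numpy as np, cv2
from rig import r
def ray(n,uv,z):
    c=r.camera_info(n); R=cv2.Rodrigues(c["rvec"])[0]
    d=R.T@np.linalg.inv(c["K"])@np.array([uv[0],uv[1],1.]); o=-R.T@c["tvec"]
    return (o+d*(z-o[2])/d[2])[:2]
def proj(n,p):
    c=r.camera_info(n); return cv2.projectPoints(np.array([p],float),c["rvec"],c["tvec"],c["K"],None)[0].ravel()
E
python3 - <<'E'
import cv2,numpy as np
from h import *
a=cv2.imread("pics/top0.png");s=cv2.imread("pics/scene0.png")
A=cv2.resize(a[150:310,300:470],None,fx=3.5,fy=3.5,interpolation=cv2.INTER_CUBIC)
B=cv2.resize(a[200:290,190:280],None,fx=2.2,fy=2.2,interpolation=cv2.INTER_CUBIC)
C=cv2.resize(s[155:215,180:300],(198,99));D=cv2.resize(s[220:280,290:370],(198,149))
im=np.zeros((560,793,3),np.uint8);im[:,:595]=A[:560,:595]
im[:198,595:]=B;im[200:299,595:]=C;im[300:449,595:]=D
cv2.imwrite("pics/crop1.png",im)
for k,uv,z in(("spindle",(232,244),26),("washer",(341,235),10),("spacer",(407,207),24),("cap",(402,281),30)): print(k,ray("top",uv,z))
hsv=cv2.cvtColor(a,cv2.COLOR_BGR2HSV)
for uv in((350,260),(331,235),(341,226),(400,207),(402,281),(395,281)): print(uv,hsv[uv[1],uv[0]])
E
```

```text
spindle [511.29367015 106.47339182]
washer [ 527.80309634 -143.69611886]
spacer [ 587.30784487 -294.4986212 ]
cap [ 420.26468878 -273.50067848]
(350, 260) [ 41  11 186]
(331, 235) [ 16  23 166]
(341, 226) [ 18  23 166]
(400, 207) [ 98   5 190]
(402, 281) [ 98   6 185]
(395, 281) [ 18  26 168]
```

View pics/crop1.png

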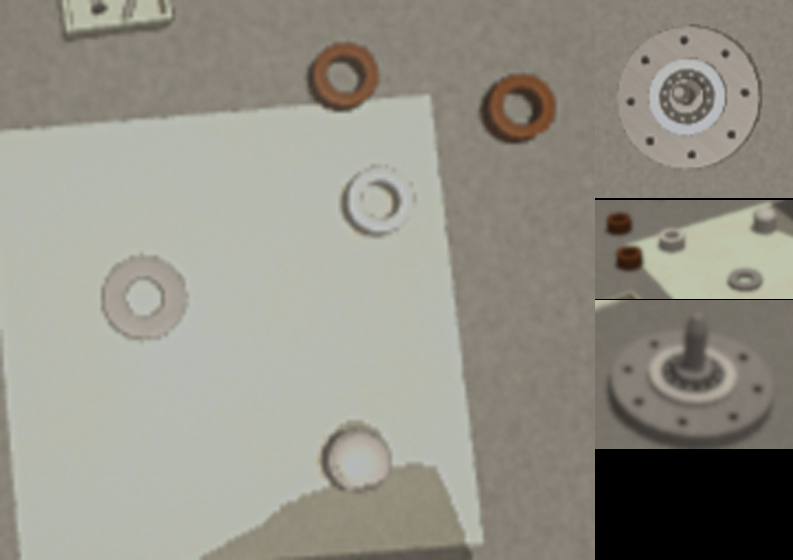

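The crop confirms it: the aluminium-grey sleeve is at crop (378,200), top (408,207), and the two brown look-alikes are at crop (344,75) and (520,107). Next I'll refine the centres.

```bash
python3 - <<'E'
from h import *
for n in("top","scene"):
    a=cv2.imread(f"pics/{n}0.png"); g=cv2.cvtColor(cv2.resize(a,None,fx=4,fy=4,interpolation=cv2.INTER_CUBIC),cv2.COLOR_BGR2GRAY)
    g=cv2.GaussianBlur(g,(5,5),0)
    for k,xy,ztop,R in(("flange",(511,106),18,75),("housing",(511,106),26,40),("washer",(528,-144),10,28),("spacer",(587,-294.5),24,22),("bore",(587,-294.5),24,12.5),("cap",(420,-273.5),31,20)):
        c=proj(n,[*xy,ztop]); 
        # radial edge search, strongest gradient near predicted rim
        pts=[]
        for t in np.linspace(0,2*np.pi,72,endpoint=False):
            rr=np.arange(.8,1.2,.012)*R
            P=[proj(n,[xy[0]+q*np.cos(t),xy[1]+q*np.sin(t),ztop])*4+1.5 for q in rr]
            v=np.array([g[int(round(p[1])),int(round(p[0]))] for p in P],float)
            d=np.abs(v[3:]-v[:-3]); i=d.argmax(); uv=(P[i+1]+P[i+2])/2
            pts.append(ray(n,(uv-1.5)/4,ztop))
        pts=np.array(pts)
        def fit(p):
            A=np.c_[2*p,np.ones(len(p))];s=np.linalg.lstsq(A,(p**2).sum(1),rcond=None)[0];return s[:2],np.sqrt(s[2]+s[0]**2+s[1]**2)
        m=np.ones(len(pts),bool)
        for _ in range(4):
            ce,ra=fit(pts[m]); e=np.abs(np.linalg.norm(pts-ce,axis=1)-ra); m=e<max(1.5*np.median(e),.8)
        print(n,k,ce.round(1),round(ra,1),m.sum(),round(np.median(e),2))
E
```

```text
top flange [512.9 107.6] 73.8 51 0.47Traceback (most recent call last):
  File "<stdin>", line 11, in <module>
  File "h.py", line 8, in proj
    c=r.camera_info(n); return cv2.projectPoints(np.array([p],float),c["rvec"],c["tvec"],c["K"],None)[0].ravel()
ValueError: time passes only in moves, steps and waits
```

```bash
cat > h.py <<'E'
import numpy as np, cv2, functools
from rig import r
@functools.lru_cache
def info(n): return r.camera_info(n)
def ray(n,uv,z):
    c=info(n); R=cv2.Rodrigues(c["rvec"])[0]
    d=R.T@np.linalg.inv(c["K"])@np.array([uv[0],uv[1],1.]); o=-R.T@c["tvec"]
    return (o+d*(z-o[2])/d[2])[:2]
def proj(n,p):
    c=info(n); return cv2.projectPoints(np.array([p],float),c["rvec"],c["tvec"],c["K"],None)[0].ravel()
def fit(p):
    A=np.c_[2*p,np.ones(len(p))];s=np.linalg.lstsq(A,(p**2).sum(1),rcond=None)[0];return s[:2],np.sqrt(s[2]+s[0]**2+s[1]**2)
def circ(n,a,k,xy,ztop,R,lo=.8,hi=1.2):
    g=cv2.cvtColor(cv2.resize(a,None,fx=4,fy=4,interpolation=cv2.INTER_CUBIC),cv2.COLOR_BGR2GRAY)
    g=cv2.GaussianBlur(g,(5,5),0); pts=[]
    for t in np.linspace(0,2*np.pi,72,endpoint=False):
        P=[proj(n,[xy[0]+q*np.cos(t),xy[1]+q*np.sin(t),ztop])*4+1.5 for q in np.arange(lo,hi,.012)*R]
        v=np.array([g[int(round(p[1])),int(round(p[0]))] for p in P],float)
        i=np.abs(v[3:]-v[:-3]).argmax(); uv=(P[i+1]+P[i+2])/2
        pts.append(ray(n,(uv-1.5)/4,ztop))
    pts=np.array(pts); m=np.ones(len(pts),bool)
    for _ in range(4):
        ce,ra=fit(pts[m]); e=np.abs(np.linalg.norm(pts-ce,axis=1)-ra); m=e<max(1.5*np.median(e),.8)
    print(n,k,ce.round(1),round(ra,1),m.sum(),round(np.median(e),2))
E
python3 - <<'E'
from h import *
for n in("top","scene"):
    a=cv2.imread(f"pics/{n}0.png")
    for k,xy,z,R in(("flange",(512.5,107),18,75),("housing",(512.5,107),26,40),("washer",(528,-144),10,28),("wbore",(528,-144),10,12.5),("spacer",(587,-294.5),24,22),("bore",(587,-294.5),24,12.5),("cap",(420,-273.5),31,20)): circ(n,a,k,xy,z,R)
# tip cross-check
    print("tip px",proj(n,[512.5,107,90]))
E
```

```text
top flange [512.6 107.8] 73.9 50 0.39
top housing [512.9 108.3] 39.3 60 0.36
top washer [ 528.6 -143.1] 28.7 62 0.29
top wbore [ 528.6 -143.1] 11.2 63 0.27
top spacer [ 586.5 -294.6] 19.0 44 0.95
top bore [ 587.2 -294. ] 10.8 46 0.51
top cap [ 423.  -272.7] 20.1 46 0.64
tip px [228.09328252 241.34171133]
scene flange [515.1 108. ] 73.7 45 1.1
scene housing [514.1 107.3] 39.6 43 0.66
scene washer [ 530. -142.] 27.1 48 1.3
scene wbore [ 529.4 -144.1] 11.7 49 0.64
scene spacer [ 587.5 -296.7] 22.5 43 1.0
scene bore [ 587.6 -295.2] 11.2 45 0.55
scene cap [ 422.4 -275.1] 20.1 48 1.1
tip px [331.5060454  225.95999097]
```

```bash
cat > go.py <<'E'
import sys, numpy as np
from scipy.spatial.transform import Rotation as Ro
from rig import r
s=r.sense(); R=Ro.from_euler('xyz',s["tcp_rot"]); p=s["eef_pos"]
t=np.array([float(v) for v in sys.argv[1:4]])
print("units",(R.inv().apply(t-p)/200).round(3),"turn",((R.inv()*Ro.from_euler('xyz',[np.pi,0,.287])).as_rotvec()/np.pi).round(4),
 "dist",round(np.linalg.norm(t-p)),"at",p.round(1),"F",s["contact_force"].round(1),"open",round(s["opening"],3),"grip",round(s["grasp_force"],1),"t",round(s["clock"],1))
E
python3 go.py 587.3 -294.7 130; python3 -m inch '[[[0.9,-0.3,0.1,0,0,0],[0.9,-0.3,0.1,0,0,0],[0.9,-0.3,0.1,0,0,0],[0.9,-0.3,0.1,0,0,0],[0.9,-0.3,0.1,0,0,0],[0.9,-0.3,0.1,0,0,0]]]' 1 60; python3 go.py 587.3 -294.7 130
```

```text
units [ 2.4   -0.878  0.504] turn [-0.0004 -0.     -0.0001] dist 521 at [ 176.7 -599.1  230.6] F [-0.1 -0.2 -0.7] open 1.001 grip 0.0 t 0.1
clock: 0.6
eef_pos: [335.6, -487.8, 210.3]
tcp_rot: [-3.139, -0.001, 0.29]
contact_force: [0.3, -0.2, -0.5]
opening: 1.003
grasp_force: 0.0
units [ 1.482 -0.564  0.404] turn [-0.0007 -0.0003  0.001 ] dist 327 at [ 335.6 -487.8  210.3] F [ 0.3 -0.2 -0.5] open 1.003 grip 0.0 t 0.6
```

```bash
python3 -m inch '[[[0.9,-0.3,0.2,0,0,0],[0.9,-0.3,0.2,0,0,0],[0.9,-0.3,0.2,0,0,0],[0.9,-0.3,0.2,0,0,0],[0.9,-0.3,0.2,0,0,0],[0.9,-0.3,0.2,0,0,0]]]' >/dev/null; python3 -m inch '[[[0.58,-0.26,0.3,0,0,0],[0.58,-0.26,0.3,0,0,0],[0.58,-0.26,0.3,0,0,0],[0.58,-0.26,0.3,0,0,0],[0.58,-0.26,0.3,0,0,0],[0.58,-0.26,0.3,0,0,0]]]'>/dev/null; python3 go.py 587.3 -294.7 60
```

```text
units [ 0.024 -0.021  0.254] turn [-0.0002  0.0005  0.0004] dist 51 at [ 584.1 -300.1  110.7] F [-0.7 -1.   0.2] open 1.0 grip 0.0 t 1.6
```

```bash
python3 -m inch '[[[0.024,-0.021,0.25,0,0,0],[0.024,-0.021,0.25,0,0,0],[0.024,-0.021,0.25,0,0,0],[0.024,-0.021,0.45,0,0,0],[0.024,-0.021,0.52,0,0,0],[0.024,-0.021,0.54,0,0,0],[0.024,-0.021,0.54,0,0,0],[0.024,-0.021,0.54,0,0,0]]]' >/dev/null; python3 go.py 587.3 -294.7 2;python3 - <<'E'
from h import *
a=r.grab_frame("top")[150:260,350:480,::-1];b=r.grab_frame("scene")[100:210,170:300,::-1]
cv2.imwrite("pics/c2.png",np.hstack([cv2.resize(x,(390,330),interpolation=2) for x in (a,b)]))
E
```

```text
units [-0.005 -0.004  0.014] turn [ 0.0003 -0.0002 -0.0002] dist 3 at [ 588.6 -295.2    4.8] F [ 0.8 -0.2 -0.3] open 1.001 grip 0.0 t 2.3
```

View pics/c2.png

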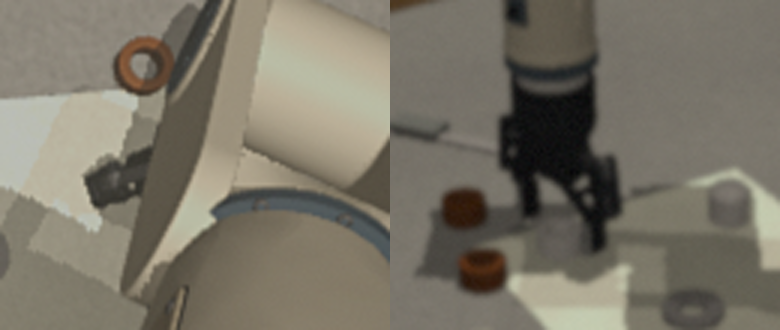

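The spacer, at (560,235) in the crop, stands between the open fingers, and the brown sleeves at (463,208) and (482,270) are clear. Closing.

```bash
python3 -m inch '[[[-0.006,-0.003,0.018,0,0,0],[-0.006,-0.003,0.018,0,0,0],[-0.006,-0.003,0.018,0,0,0],[-0.006,-0.003,0.018,0,0,0]]]' 1 50 >/dev/null; python3 -m inch '[[[0,0,0,0,0,0],[0,0,0,0,0,0],[0,0,0,0,0,0],[0,0,0,0,0,0],[0,0,0,0,0,0],[0,0,0,0,0,0],[0,0,0,0,0,0],[0,0,0,0,0,0]]]' -1 50; python3 go.py 587.3 -294.7 80
```

```text
clock: 3.37
eef_pos: [587.0, -294.4, 0.2]
tcp_rot: [3.141, -0.0, 0.287]
contact_force: [-0.8, 0.8, 5.0]
opening: 0.5
grasp_force: 50.4
units [ 0.001  0.002 -0.399] turn [ 0.0001 -0.0001 -0.0001] dist 80 at [ 5.870e+02 -2.944e+02  2.000e-01] F [-0.8  0.8  5. ] open 0.5 grip 50.4 t 3.4
```

```bash
python3 -m inch '[[[0,0,-0.1,0,0,0],[0,0,-0.3,0,0,0],[0,0,-0.5,0,0,0],[0,0,-0.7,0,0,0],[0,0,-0.7,0,0,0],[0,0,-0.7,0,0,0]]]' ; python3 go.py 513.2 107.8 140
```

```text
clock: 3.87
eef_pos: [588.3, -295.0, 142.5]
tcp_rot: [3.138, -0.004, 0.287]
contact_force: [-0.3, 0.6, -1.6]
opening: 0.503
grasp_force: 51.1
units [ 0.209 -2.038  0.006] turn [ 0.0011 -0.0012 -0.0001] dist 410 at [ 588.3 -295.   142.5] F [-0.3  0.6 -1.6] open 0.503 grip 51.1 t 3.9
```

```bash
python3 -m inch '[[[0.1,-1,0,0,0,0],[0.1,-1,0,0,0,0],[0.1,-1,0,0,0,0],[0.1,-1,0,0,0,0],[0.1,-1,0,0,0,0],[0.1,-1,0,0,0,0],[0.1,-1,0,0,0,0]]]' >/dev/null; python3 -m inch '[[[0.11,-1,0,0,0,0],[0.11,-1,0,0,0,0],[0.11,-1,0,0,0,0],[0.11,-1,0,0,0,0],[0.11,-1,0,0,0,0],[0.11,-1,0,0,0,0],[0.11,-1,0,0,0,0],[0.11,-1,0,0,0,0]]]' >/dev/null;  python3 go.py 513.2 107.8 100
```

```text
units [ 0.007 -0.036  0.195] turn [ 0.0001  0.0004 -0.    ] dist 40 at [514.  100.5 138.9] F [-0.1  0.3 -1.4] open 0.502 grip 51.5 t 5.1
```

```bash
python3 -m inch '[[[0.007,-0.036,0.1,0,0,0],[0.007,-0.036,0.195,0,0,0],[0.007,-0.036,0.195,0,0,0],[0.007,-0.036,0.195,0,0,0],[0.007,-0.036,0.195,0,0,0],[0.007,-0.036,0.195,0,0,0]]]' >/dev/null;  python3 go.py 513.2 107.8 100;python3 - <<'E'
from h import *
b=r.grab_frame("scene")[130:290,230:430,::-1]
cv2.imwrite("pics/c3.png",cv2.resize(b,(800,600)[:1]+(640,))[:600])
a=r.grab_frame("top")[180:300,150:310,::-1]
cv2.imwrite("pics/c3.png",np.hstack([cv2.resize(b,(400,320),interpolation=2),cv2.resize(a,(400,320)[:2],interpolation=2)]))
E
```

```text
units [-0.005 -0.     0.008] turn [ 0.0001 -0.0004 -0.0004] dist 2 at [514.2 108.  101.6] F [-0.4  0.2 -0.9] open 0.502 grip 51.5 t 5.6
```

View pics/c3.png

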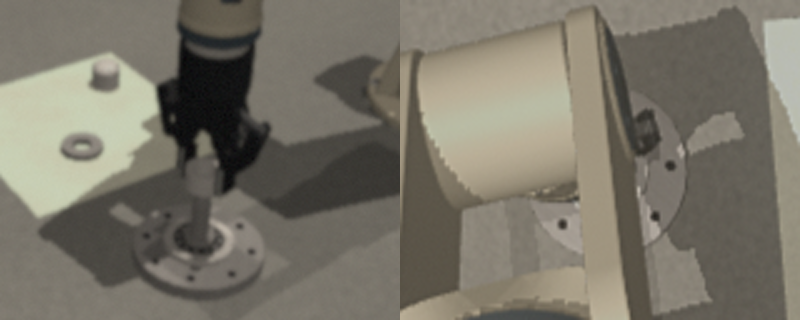

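The spacer, at (202,180), hangs right over the shaft at (202,215). Lowering it.

```bash
python3 -m inch '[[[-0.005,0,0.03,0,0,0],[-0.005,0,0.06,0,0,0],[-0.005,0,0.09,0,0,0],[-0.005,0,0.12,0,0,0],[-0.005,0,0.15,0,0,0],[-0.005,0,0.15,0,0,0]]]';  python3 go.py 513.2 107.8 37
```

```text
clock: 6.22
eef_pos: [511.3, 108.2, 69.2]
tcp_rot: [-3.141, 0.002, 0.287]
contact_force: [-0.8, 0.4, -1.3]
opening: 0.499
grasp_force: 51.5
units [0.009 0.005 0.161] turn [-0.0001  0.0007 -0.    ] dist 32 at [511.3 108.2  69.2] F [-0.8  0.4 -1.3] open 0.499 grip 51.5 t 6.2
```

```bash
python3 -m inch '[[[0.004,0,0.04,0,0,0],[0.004,0,0.08,0,0,0],[0.004,0,0.12,0,0,0],[0.004,0,0.15,0,0,0],[0.004,0,0.16,0,0,0],[0.004,0,0.165,0,0,0],[0.004,0,0.165,0,0,0],[0.004,0,0.165,0,0,0]]]';  python3 go.py 513.2 107.8 34
```

```text
clock: 6.88
eef_pos: [513.3, 108.6, 37.9]
tcp_rot: [3.142, -0.0, 0.287]
contact_force: [-0.1, -0.7, -1.0]
opening: 0.498
grasp_force: 51.5
units [-0.001  0.004  0.019] turn [ 0.     -0.0001 -0.0001] dist 4 at [513.3 108.6  37.9] F [-0.1 -0.7 -1. ] open 0.498 grip 51.5 t 6.9
```

```bash
python3 -m inch '[[[0,0.002,0.01,0,0,0],[0,0.002,0.015,0,0,0],[0,0.002,0.018,0,0,0],[0,0.002,0.018,0,0,0],[0,0.002,0.018,0,0,0]]]';  python3 go.py 513.2 107.8 33
```

```text
clock: 7.3
eef_pos: [513.3, 108.2, 34.2]
tcp_rot: [3.142, -0.0, 0.287]
contact_force: [0.1, -0.5, 0.7]
opening: 0.502
grasp_force: 51.6
units [-0.001  0.002  0.006] turn [ 0.     -0.0001 -0.0001] dist 1 at [513.3 108.2  34.2] F [ 0.1 -0.5  0.7] open 0.502 grip 51.6 t 7.3
```

```bash
python3 -m inch '[[[0,0,0.005,0,0,0],[0,0,0.005,0,0,0],[0,0,0.005,0,0,0]]]'; python3 -m inch '[[[0,0,0,0,0,0],[0,0,0,0,0,0],[0,0,0,0,0,0],[0,0,0,0,0,0],[0,0,0,0,0,0],[0,0,0,0,0,0],[0,0,0,0,0,0],[0,0,0,0,0,0]]]' 1; python3 -m inch '[[[0,0,-0.1,0,0,0],[0,0,-0.3,0,0,0],[0,0,-0.5,0,0,0],[0,0,-0.6,0,0,0],[0,0,-0.6,0,0,0],[0,0,-0.6,0,0,0]]]'; python3 go.py 529 -143 150
```

```text
clock: 7.55
eef_pos: [513.3, 108.2, 34.1]
tcp_rot: [3.142, -0.0, 0.287]
contact_force: [-4.8, -0.0, 14.9]
opening: 0.501
grasp_force: 52.9
clock: 8.22
eef_pos: [513.1, 108.2, 33.0]
tcp_rot: [-3.142, 0.0, 0.287]
contact_force: [0.3, -0.4, 0.8]
opening: 1.002
grasp_force: 0.0
clock: 8.72
eef_pos: [514.0, 108.3, 154.3]
tcp_rot: [3.141, -0.003, 0.287]
contact_force: [-0.5, -0.5, -0.5]
opening: 0.998
grasp_force: 0.0
units [-0.284  1.227  0.021] turn [ 0.0001 -0.001  -0.0001] dist 252 at [514.  108.3 154.3] F [-0.5 -0.5 -0.5] open 0.998 grip 0.0 t 8.7
```

```bash
python3 -m inch '[[[-0.2,0.9,0,0,0,0],[-0.2,0.9,0,0,0,0],[-0.2,0.9,0,0,0,0],[-0.2,0.9,0,0,0,0],[-0.2,0.9,0,0,0,0],[-0.2,0.9,0,0,0,0]]]' 0.65 >/dev/null; python3 -m inch '[[[-0.085,0.325,0.1,0,0,0],[-0.085,0.325,0.5,0,0,0],[-0.085,0.325,0.5,0,0,0],[-0.085,0.325,0.5,0,0,0],[-0.085,0.325,0.5,0,0,0],[-0.085,0.325,0.5,0,0,0]]]' >/dev/null;  python3 go.py 529 -143 10
python3 - <<'E'
from h import *
a=r.grab_frame("scene");b=a[210:290,280:380,::-1]
c=a[130:230,210:335,::-1]
cv2.imwrite("pics/c4.png",np.hstack([cv2.resize(b,(400,320),interpolation=2),cv2.resize(c,(400,320),interpolation=2)]))
E
```

```text
units [0.007 0.008 0.214] turn [-0.0005  0.0006 -0.0001] dist 43 at [ 527.3 -142.    52.8] F [ 0.2 -0.6  0.6] open 0.831 grip 0.0 t 9.7
```

View pics/c4.png

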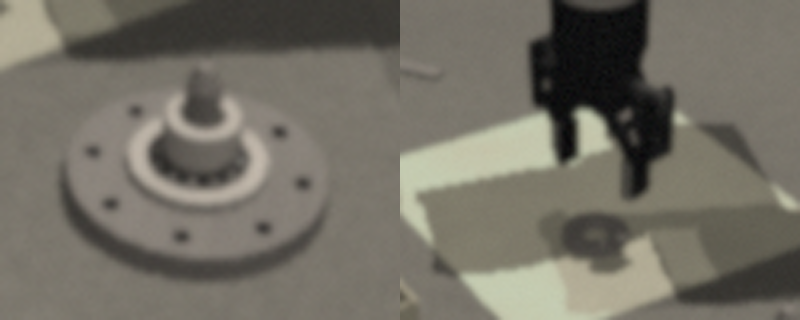

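The spacer is flat on the shoulder at (203,130), and the gripper is above the washer at (597,238). Descending.

```bash
python3 -m inch '[[[0.007,0.004,0.1,0,0,0],[0.007,0.004,0.2,0,0,0],[0.007,0.004,0.25,0,0,0],[0.007,0.004,0.26,0,0,0],[0.007,0.004,0.265,0,0,0],[0.007,0.004,0.265,0,0,0]]]'; python3 -m inch '[[[0,0,0.015,0,0,0],[0,0,0.02,0,0,0],[0,0,0.02,0,0,0],[0,0,0.02,0,0,0]]]'; python3 go.py 529 -143 -3
```

```text
clock: 10.27
eef_pos: [530.1, -143.2, 1.2]
tcp_rot: [3.141, -0.001, 0.287]
contact_force: [-0.2, -0.2, 1.3]
opening: 0.826
grasp_force: 0.0
clock: 10.6
eef_pos: [529.5, -143.4, -3.6]
tcp_rot: [3.141, -0.0, 0.287]
contact_force: [-0.3, 0.4, 0.1]
opening: 0.826
grasp_force: 0.0
units [-0.002 -0.003 -0.003] turn [ 0.0001 -0.0001 -0.0001] dist 1 at [ 529.5 -143.4   -3.6] F [-0.3  0.4  0.1] open 0.826 grip 0.0 t 10.6
```

```bash
python3 -m inch '[[[-0.002,-0.002,0,0,0,0],[-0.002,-0.002,0,0,0,0],[-0.002,-0.002,0,0,0,0],[-0.002,-0.002,0,0,0,0],[-0.002,-0.002,0,0,0,0],[-0.002,-0.002,0,0,0,0],[-0.002,-0.002,0,0,0,0],[-0.002,-0.002,0,0,0,0]]]' -1 70; python3 -m inch '[[[0,0,-0.02,0,0,0],[0,0,-0.08,0,0,0],[0,0,-0.2,0,0,0],[0,0,-0.2,0,0,0],[0,0,-0.2,0,0,0]]]'; python3 go.py 513.2 107.8 160
python3 - <<'E'
from h import *
c=r.grab_frame("scene")[130:230,210:335,::-1]
cv2.imwrite("pics/c5.png",cv2.resize(c,(500,400),interpolation=2))
E
```

```text
clock: 11.27
eef_pos: [529.0, -143.2, -3.2]
tcp_rot: [3.141, -0.0, 0.287]
contact_force: [-2.6, 1.4, 8.9]
opening: 0.615
grasp_force: 73.5
clock: 11.68
eef_pos: [529.9, -143.3, 37.6]
tcp_rot: [3.14, -0.002, 0.287]
contact_force: [0.2, -0.2, -3.4]
opening: 0.611
grasp_force: 74.1
units [ 0.276 -1.227 -0.613] turn [ 0.0005 -0.0008 -0.0001] dist 280 at [ 529.9 -143.3   37.6] F [ 0.2 -0.2 -3.4] open 0.611 grip 74.1 t 11.7
```

View pics/c5.png

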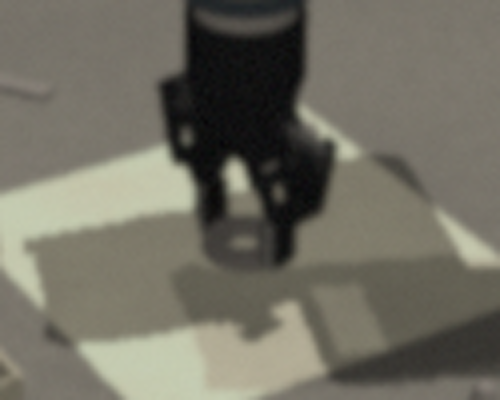

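```bash
python3 - <<'E'
from h import *
print(proj("scene",[529.9,-143.3,46]), ray("scene",(270.5,190.5),46),ray("scene",(271,190),51))
import rig
a=r.grab_frame("top")[:,:,::-1]; cv2.imwrite("pics/t5.png",cv2.resize(a[180:290,290:400],(550,550),interpolation=2))
E
```

```text
[270.67549029 190.10185513] [ 531.19685228 -141.83376014] [ 532.57140304 -136.49183576]
```

View pics/t5.png

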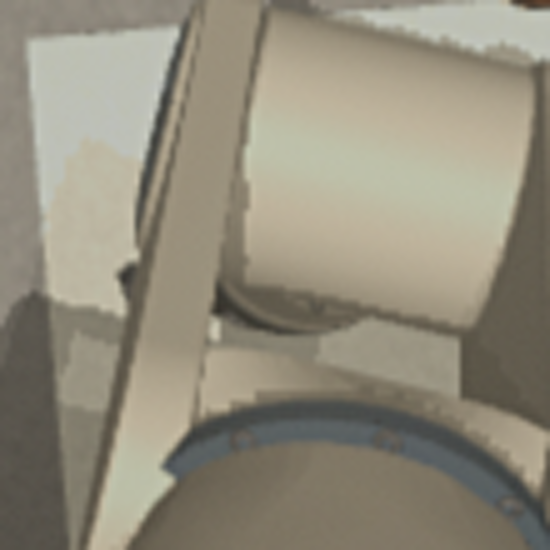

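The top view is blocked by the arm. In the scene view the washer sits centred in the fingers, so I'm carrying on.

```bash
python3 -m inch '[[[0,0,-0.2,0,0,0],[0,0,-0.4,0,0,0],[0,-0.1,-0.57,0,0,0],[0.13,-0.6,-0.57,0,0,0],[0.13,-0.6,-0.57,0,0,0],[0.13,-0.6,-0.57,0,0,0],[0.13,-0.6,-0.57,0,0,0],[0.13,-0.6,-0.57,0,0,0]]]'; python3 -m inch '[[[0.14,-0.61,0,0,0,0],[0.14,-0.61,0,0,0,0],[0.14,-0.61,0,0,0,0],[0.14,-0.61,0,0,0,0],[0.14,-0.61,0,0,0,0],[0.14,-0.61,0,0,0,0]]]'; python3 go.py 513.2 107.8 95
```

```text
clock: 12.45
eef_pos: [519.2, -19.5, 149.3]
tcp_rot: [-3.141, 0.002, 0.289]
contact_force: [0.9, 0.2, -1.8]
opening: 0.614
grasp_force: 75.3
clock: 12.95
eef_pos: [512.0, 103.5, 149.4]
tcp_rot: [3.141, 0.001, 0.287]
contact_force: [-0.8, 0.4, -1.7]
opening: 0.618
grasp_force: 75.3
units [ 0.012 -0.019  0.272] turn [0.0001 0.0004 0.0001] dist 55 at [512.  103.5 149.4] F [-0.8  0.4 -1.7] open 0.618 grip 75.3 t 12.9
```

```bash
python3 -m inch '[[[0.01,-0.02,0.1,0,0,0],[0.01,-0.02,0.2,0,0,0],[0.01,-0.02,0.26,0,0,0],[0.01,-0.02,0.26,0,0,0],[0.01,-0.02,0.26,0,0,0],[0.01,-0.02,0.26,0,0,0]]]' >/dev/null; python3 go.py 513.2 107.8 60
python3 - <<'E'
from h import *
c=r.grab_frame("scene")[170:270,270:395,::-1]
cv2.imwrite("pics/c6.png",cv2.resize(c,(500,400),interpolation=2))
E
```

```text
units [-0.002 -0.001  0.193] turn [ 0.0001 -0.0002 -0.0005] dist 39 at [513.6 107.7  98.6] F [-0.2  0.2 -1.2] open 0.612 grip 75.2 t 13.4
```

View pics/c6.png

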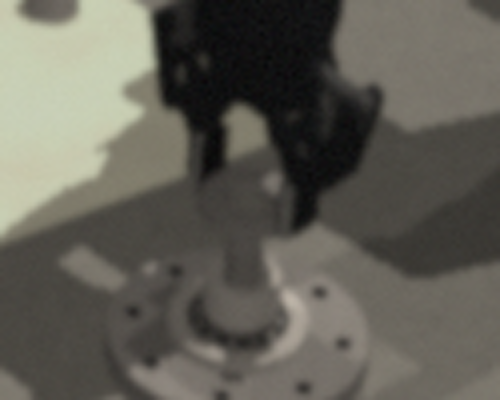

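The washer, at (243,205), is centred over the shaft at (243,262). Lowering it.

```bash
python3 -m inch '[[[0,0,0.03,0,0,0],[0,0,0.06,0,0,0],[0,0,0.09,0,0,0],[0,0,0.12,0,0,0],[0,0,0.15,0,0,0],[0,0,0.18,0,0,0],[0,0,0.195,0,0,0],[0,0,0.195,0,0,0]]]'; python3 go.py 513.2 107.8 54.8;
```

```text
clock: 14.17
eef_pos: [512.4, 108.7, 58.1]
tcp_rot: [-3.141, 0.002, 0.287]
contact_force: [-0.4, 0.4, -2.4]
opening: 0.613
grasp_force: 75.3
units [0.003 0.005 0.017] turn [-0.      0.0005 -0.    ] dist 4 at [512.4 108.7  58.1] F [-0.4  0.4 -2.4] open 0.613 grip 75.3 t 14.2
```

```bash
python3 -m inch '[[[0,0,0.01,0,0,0],[0,0,0.012,0,0,0],[0,0,0.015,0,0,0],[0,0,0.015,0,0,0],[0,0,0.015,0,0,0]]]'; python3 go.py 513.2 107.8 54.8;
```

```text
clock: 14.58
eef_pos: [513.1, 108.8, 56.3]
tcp_rot: [3.142, -0.0, 0.287]
contact_force: [-1.3, 1.1, -1.9]
opening: 0.613
grasp_force: 75.3
units [-0.001  0.005  0.007] turn [ 0.     -0.0001 -0.0001] dist 2 at [513.1 108.8  56.3] F [-1.3  1.1 -1.9] open 0.613 grip 75.3 t 14.6
```

```bash
python3 -m inch '[[[0,0.003,0.005,0,0,0],[0,0.003,0.007,0,0,0],[0,0.003,0.008,0,0,0],[0,0.003,0.008,0,0,0],[0,0.003,0.008,0,0,0]]]'; python3 go.py 513.2 107.8 54.8;
```

```text
clock: 15.0
eef_pos: [513.3, 108.1, 54.9]
tcp_rot: [3.141, -0.0, 0.287]
contact_force: [-1.9, -1.1, 5.4]
opening: 0.616
grasp_force: 76.1
units [-0.001  0.001  0.   ] turn [ 0.     -0.0001 -0.0001] dist 0 at [513.3 108.1  54.9] F [-1.9 -1.1  5.4] open 0.616 grip 76.1 t 15.0
```

```bash
python3 -m inch '[[[0,0,0.002,0,0,0],[0,0,0.002,0,0,0],[0,0,0.002,0,0,0],[0,0,0.002,0,0,0],[0,0,0.002,0,0,0],[0,0,0.002,0,0,0],[0,0,0.002,0,0,0],[0,0,0.002,0,0,0]]]' 1; python3 -m inch '[[[0,0,-0.1,0,0,0],[0,0,-0.3,0,0,0],[0,0,-0.45,0,0,0],[0,0,-0.45,0,0,0],[0,0,-0.45,0,0,0]]]'; python3 go.py 422.7 -273.7 150
```

```text
clock: 15.67
eef_pos: [513.2, 108.2, 54.1]
tcp_rot: [-3.142, -0.0, 0.287]
contact_force: [-0.9, -0.2, -0.7]
opening: 0.999
grasp_force: 0.0
clock: 16.08
eef_pos: [514.5, 108.5, 146.0]
tcp_rot: [3.141, -0.004, 0.287]
contact_force: [0.1, 0.1, -0.9]
opening: 0.999
grasp_force: 0.0
units [-0.981  1.703 -0.024] turn [ 0.0001 -0.0013 -0.0001] dist 393 at [514.5 108.5 146. ] F [ 0.1  0.1 -0.9] open 0.999 grip 0.0 t 16.1
```

```bash
python3 -m inch '[[[-0.5,0.85,0,0,0,0],[-0.5,0.85,0,0,0,0],[-0.5,0.85,0,0,0,0],[-0.5,0.85,0,0,0,0],[-0.5,0.85,0,0,0,0],[-0.5,0.85,0,0,0,0],[-0.5,0.85,0,0,0,0]]]' >/dev/null; python3 -m inch '[[[-0.48,0.85,0,0,0,0],[-0.48,0.85,0,0,0,0],[-0.48,0.85,0,0,0,0],[-0.48,0.85,0,0,0,0],[-0.48,0.85,0,0,0,0],[-0.48,0.85,0.2,0,0,0],[-0.48,0.85,0.2,0,0,0],[-0.48,0.85,0.2,0,0,0]]]' >/dev/null;  python3 go.py 422.7 -273.7 12
python3 - <<'E'
from h import *
a=r.grab_frame("scene");b=a[210:290,280:380,::-1]
c=a[110:210,230:355,::-1]
cv2.imwrite("pics/c7.png",np.hstack([cv2.resize(b,(400,320),interpolation=2),cv2.resize(c,(400,320),interpolation=2)]))
E
```

```text
units [0.012 0.016 0.45 ] turn [-0.0015  0.0011 -0.    ] dist 90 at [ 419.9 -271.5  102.1] F [-0.3  0.4  0.7] open 0.997 grip 0.0 t 17.3
```

View pics/c7.png

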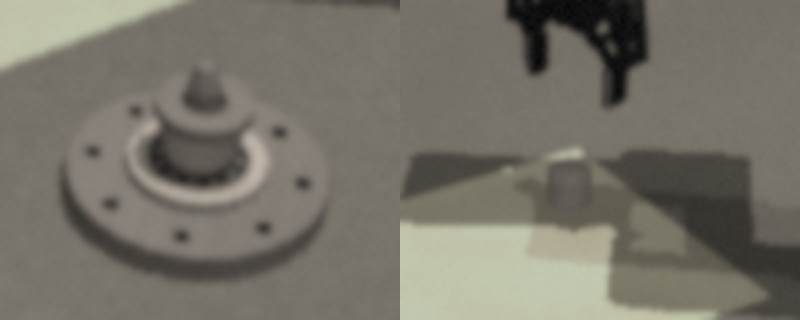

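The washer is flat on the spacer at (205,105), and the gripper is above the cap at (570,187). Descending to the cap.

```bash
python3 -m inch '[[[0.012,0.013,0.05,0,0,0],[0.012,0.013,0.15,0,0,0],[0.012,0.013,0.25,0,0,0],[0.012,0.013,0.35,0,0,0],[0.012,0.013,0.43,0,0,0],[0.012,0.013,0.47,0,0,0],[0.012,0.013,0.47,0,0,0],[0.012,0.013,0.47,0,0,0]]]'; python3 go.py 422.7 -273.7 6
```

```text
clock: 18.05
eef_pos: [425.1, -275.0, 10.5]
tcp_rot: [3.141, -0.0, 0.288]
contact_force: [-0.1, -0.9, -0.8]
opening: 1.001
grasp_force: 0.0
units [-0.01  -0.009  0.023] turn [ 0.0001 -0.0001  0.0002] dist 5 at [ 425.1 -275.    10.5] F [-0.1 -0.9 -0.8] open 1.001 grip 0.0 t 18.1
```

```bash
python3 -m inch '[[[-0.01,-0.009,0.023,0,0,0],[-0.01,-0.009,0.023,0,0,0],[-0.01,-0.009,0.023,0,0,0],[-0.01,-0.009,0.023,0,0,0],[-0.01,-0.009,0.023,0,0,0]]]'; python3 -m inch '[[[0,0,0,0,0,0],[0,0,0,0,0,0],[0,0,0,0,0,0],[0,0,0,0,0,0],[0,0,0,0,0,0],[0,0,0,0,0,0],[0,0,0,0,0,0],[0,0,0,0,0,0]]]' -1 60; python3 -m inch '[[[0,0,-0.03,0,0,0],[0,0,-0.15,0,0,0],[0,0,-0.35,0,0,0],[0,0,-0.55,0,0,0],[0,0,-0.8,0,0,0],[0,0,-0.8,0,0,0],[0,0,-0.8,0,0,0]]]' ; python3 go.py 513.2 107.9 160
```

```text
clock: 18.47
eef_pos: [422.2, -274.2, 5.9]
tcp_rot: [3.141, -0.001, 0.287]
contact_force: [0.6, -0.6, 0.4]
opening: 1.0
grasp_force: 0.0
clock: 19.13
eef_pos: [422.0, -274.1, 5.9]
tcp_rot: [3.142, -0.0, 0.287]
contact_force: [-2.1, 0.9, 6.9]
opening: 0.451
grasp_force: 59.5
clock: 19.72
eef_pos: [423.8, -275.2, 168.9]
tcp_rot: [3.137, -0.004, 0.287]
contact_force: [1.3, -0.3, -1.1]
opening: 0.454
grasp_force: 60.7
units [ 0.971 -1.711  0.04 ] turn [ 0.0016 -0.0014 -0.0001] dist 394 at [ 423.8 -275.2  168.9] F [ 1.3 -0.3 -1.1] open 0.454 grip 60.7 t 19.7
```

```bash
python3 -m inch '[[[0.49,-0.86,0,0,0,0],[0.49,-0.86,0,0,0,0],[0.49,-0.86,0,0,0,0],[0.49,-0.86,0,0,0,0],[0.49,-0.86,0,0,0,0],[0.49,-0.86,0,0,0,0],[0.49,-0.86,0,0,0,0]]]' >/dev/null; python3 -m inch '[[[0.48,-0.85,0,0,0,0],[0.48,-0.85,0,0,0,0],[0.48,-0.85,0,0,0,0],[0.48,-0.85,0,0,0,0],[0.48,-0.85,0,0,0,0],[0.48,-0.85,0,0,0,0],[0.48,-0.85,0.2,0,0,0],[0.48,-0.85,0.2,0,0,0]]]' >/dev/null;  python3 go.py 512.9 107.9 104
```

```text
units [0.026 0.004 0.079] turn [-0.0001  0.0027 -0.    ] dist 17 at [507.7 107.2 119.9] F [-3.2  0.6 -2.8] open 0.449 grip 61.2 t 21.0
```

```bash
python3 -m inch '[[[0,0,0,0,0,0],[0,0,0,0,0,0],[0,0,0,0,0,0],[0,0,0,0,0,0]]]' >/dev/null;  python3 go.py 512.9 107.9 104
python3 - <<'E'
from h import *
c=r.grab_frame("scene")[160:260,270:395,::-1]
cv2.imwrite("pics/c8.png",cv2.resize(c,(500,400),interpolation=2))
E
```

```text
units [0.003 0.003 0.114] turn [ 0.0001 -0.0006 -0.0004] dist 23 at [512.2 108.4 126.7] F [ 0.6 -0.1 -0.1] open 0.451 grip 61.2 t 21.3
```

View pics/c8.png

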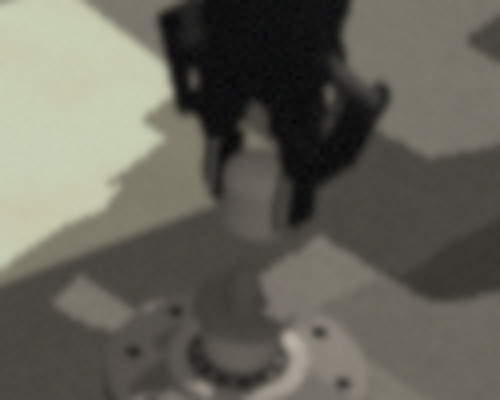

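```bash
python3 - <<'E'
from h import *
for p in([512.2,108.4,140],[512.2,108.4,121],[513.2,107.9,90],[513.2,107.9,68],[512.2+20,108.4,121],[512.2,128.4,121]):
    q=proj("scene",p); print(p,((q-[270,160])*4).round(1))
E
```

```text
[512.2, 108.4, 140] [254.7 190. ]
[512.2, 108.4, 121] [252.1 219. ]
[513.2, 107.9, 90] [245.9 265.1]
[513.2, 107.9, 68] [243.  296.8]
[532.2, 108.4, 121] [220.9 229.4]
[512.2, 128.4, 121] [273.4 238.5]
```

The cap, at (250,200), lines up with the shaft tip at (240,275) as projected, so I'm lowering it.

```bash
python3 -m inch '[[[0.003,0.002,0.05,0,0,0],[0.003,0.002,0.09,0,0,0],[0.003,0.002,0.12,0,0,0],[0.003,0.002,0.15,0,0,0],[0.003,0.002,0.165,0,0,0],[0.003,0.002,0.165,0,0,0],[0.003,0.002,0.165,0,0,0],[0.003,0.002,0.165,0,0,0]]]'; python3 go.py 512.9 107.9 73.9
```

```text
clock: 22.02
eef_pos: [512.2, 108.7, 92.6]
tcp_rot: [3.142, -0.0, 0.287]
contact_force: [0.1, -0.4, -0.8]
opening: 0.452
grasp_force: 61.2
units [0.002 0.005 0.094] turn [ 0.     -0.0001 -0.    ] dist 19 at [512.2 108.7  92.6] F [ 0.1 -0.4 -0.8] open 0.452 grip 61.2 t 22.0
```

```bash
python3 -m inch '[[[0.002,0.004,0.01,0,0,0],[0.002,0.004,0.02,0,0,0],[0.002,0.004,0.03,0,0,0],[0.002,0.004,0.04,0,0,0],[0.002,0.004,0.05,0,0,0],[0.002,0.004,0.06,0,0,0],[0.002,0.004,0.06,0,0,0],[0.002,0.004,0.06,0,0,0]]]'; python3 go.py 512.9 107.9 73.9
```

```text
clock: 22.68
eef_pos: [513.4, 108.0, 80.4]
tcp_rot: [3.141, -0.001, 0.287]
contact_force: [5.4, -0.8, -3.6]
opening: 0.448
grasp_force: 60.9
units [-0.003 -0.     0.033] turn [ 0.0001 -0.0005 -0.    ] dist 7 at [513.4 108.   80.4] F [ 5.4 -0.8 -3.6] open 0.448 grip 60.9 t 22.7
```

```bash
python3 -m inch '[[[0.005,0.001,0,0,0,0],[0.005,0.001,0.01,0,0,0],[0.005,0.001,0.02,0,0,0],[0.005,0.001,0.028,0,0,0],[0.005,0.001,0.03,0,0,0],[0.005,0.001,0.03,0,0,0],[0.005,0.001,0.03,0,0,0]]]'; python3 go.py 513.2 107.9 73.9
```

```text
clock: 23.27
eef_pos: [513.7, 108.0, 74.4]
tcp_rot: [3.141, -0.0, 0.287]
contact_force: [3.4, -2.9, -2.6]
opening: 0.452
grasp_force: 61.2
units [-0.003 -0.     0.003] turn [ 0.     -0.0001 -0.0001] dist 1 at [513.7 108.   74.4] F [ 3.4 -2.9 -2.6] open 0.452 grip 61.2 t 23.3
```

Nearly home. I'll press gently until it makes contact.

```bash
python3 -m inch '[[[0.002,0.002,0.004,0,0,0],[0.002,0.002,0.007,0,0,0],[0.002,0.002,0.009,0,0,0],[0.002,0.002,0.009,0,0,0],[0.002,0.002,0.009,0,0,0]]]'; python3 go.py 513.2 107.9 73.9
```

```text
clock: 23.68
eef_pos: [514.0, 108.0, 73.8]
tcp_rot: [-3.141, 0.0, 0.287]
contact_force: [-2.4, -1.3, 16.1]
opening: 0.449
grasp_force: 63.0
units [-0.004 -0.001 -0.   ] turn [-0.0001  0.     -0.0001] dist 1 at [514.  108.   73.8] F [-2.4 -1.3 16.1] open 0.449 grip 63.0 t 23.7
```

Contact came at the expected height of 73.8, with 16 N. Releasing, retreating upwards and checking.

```bash
python3 -m inch '[[[0,0,0,0,0,0],[0,0,0,0,0,0],[0,0,0,0,0,0],[0,0,0,0,0,0],[0,0,0,0,0,0],[0,0,0,0,0,0],[0,0,0,0,0,0],[0,0,0,0,0,0]]]' 1; python3 -m inch '[[[0,0,-0.05,0,0,0],[0,0,-0.2,0,0,0],[0,0,-0.4,0,0,0],[0,0,-0.5,0,0,0],[0,0,-0.5,0,0,0]]]'; python3 -m inch '[[[0,0.9,0,0,0,0],[0,0.9,0,0,0,0],[0,0.9,0,0,0,0],[0,0.9,0,0,0,0],[0,0.9,0,0,0,0],[0,0.9,0,0,0,0],[0,0.9,0,0,0,0]]]'
python3 - <<'E'
from h import *
s=r.grab_frame("scene")[:,:,::-1];t=r.grab_frame("top")[:,:,::-1]
for k,z in(("shoulder",34),("spacer top",58),("washer top",68),("cap top",106)): print(k,((proj("scene",[513.2,107.9,z])-[280,190])*4).round())
cv2.imwrite("pics/c9.png",np.hstack([cv2.resize(s[190:290,280:380],(400,400),interpolation=2),cv2.resize(t[180:300,90:210+0],(400,400),interpolation=2)]) if 0 else np.hstack([cv2.resize(s[190:290,280:380],(400,400),interpolation=2),cv2.resize(t[110:310,95:295],(400,400),interpolation=2)]))
E
```

```text
clock: 24.35
eef_pos: [514.0, 107.8, 72.6]
tcp_rot: [-3.142, 0.0, 0.287]
contact_force: [-0.6, -0.6, -0.6]
opening: 0.998
grasp_force: 0.0
clock: 24.77
eef_pos: [517.0, 108.5, 178.1]
tcp_rot: [3.141, -0.008, 0.287]
contact_force: [0.7, 0.8, -0.8]
opening: 0.998
grasp_force: 0.0
clock: 25.35
eef_pos: [564.5, -65.1, 172.3]
tcp_rot: [-3.141, 0.001, 0.285]
contact_force: [-0.3, -0.3, -0.1]
opening: 0.997
grasp_force: 0.0
shoulder [199. 224.]
spacer top [202. 191.]
washer top [203. 177.]
cap top [208. 122.]
```

View pics/c9.png

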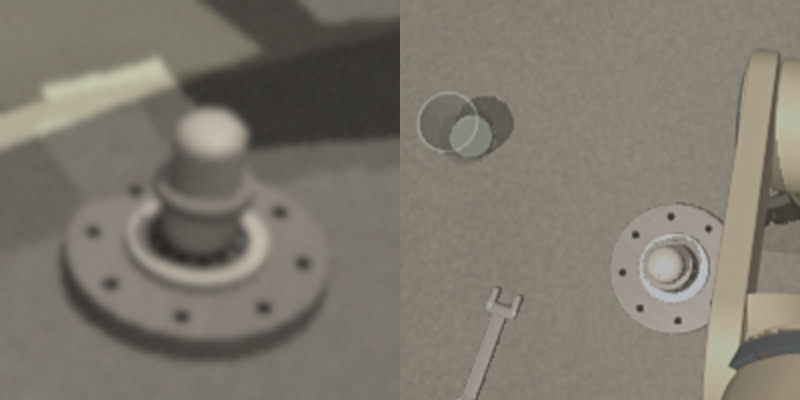

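The spacer, the washer at (205,185) and the cap, with its dome at (212,125), are stacked upright with no gap. The beaker and wrench haven't moved. I'm handing it in.

```bash
python3 -m inch '[[[0,0.9,0,0,0,0],[0,0.9,0,0,0,0],[0,0.9,0,0,0,0],[0,0.9,0,0,0,0],[0,0.9,0,0,0,0],[0,0.9,0,0,0,0],[0,0.9,0,0,0,0]]]' >/dev/null; python3 -c "
from rig import r
print(r.sign_off())"
```

```text
the job is handed in; nothing more can be done
None
```

The stack is reassembled in the order asked: the spacer on the shoulder, the washer flat on it and the cap home on the washer. Everything is released, the beaker, wrench and tub were left alone, and I handed it in at about 26 s; no verdict came back.

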